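# Draw the bottom lid from the dispenser and close the packed tub

### The arm

A 6-joint arm with a two-finger parallel gripper is mounted at the origin on the work surface. World frame = base frame: x ahead of the robot, y to its left, z up, the work surface at z = 0. Lengths are in m, angles in degrees, forces in N, time in s.
With the tool pointing down it reaches from about 0.275 to 0.85 m from the base axis. Payload 5.2 kg.
Tool frame: the origin (TCP) lies midway between the tips of the shut fingers; the grasp point (between the pads) lies 19 mm behind it; z points along the fingers, y is the direction in which the jaws open and shut (so a half turn about z gives the same grasp; the last joint's range is limited). The gripper opens to 85 mm and grips with 20 to 120 N. Pads are 22 mm wide; open, the fingers measure 114 mm over their backs; the gripper's body (76 mm by 85 mm) begins 54 mm behind the grasp point. The pads swing forward as they close: fully open they stand 13 mm farther back than shut.
Start: joints at [-78.598, 14.817, 87.949, -0, 77.235, -11.62], TCP at [0.215, -0.506, 0.231] pointing down, gripper open.
Joint ranges: [-179.93, 179.93], [-52.35, 119.4], [10.71, 147.94], [-69.91, 249.91], [12.55, 155.21], [-178.61, 178.61]. Speed limits (degrees/s): [147.25, 147.25, 180, 180, 180, 180].

### API

Orientations are given as [roll, pitch, yaw] about the fixed x, y, z axes, in that order (R = Rz(yaw) Ry(pitch) Rx(roll)).
In Python, from cell import ctrl gives the robot as it stands. The module is installed in compiled form; this text tells all that it offers. Calls block until the motion is done:
- ctrl.goto(position, orientation): joint-space move of the TCP to a pose.
- ctrl.move_linear(position, speed=0.15, frame=None, max_force=None): straight line of the TCP; frame=None keeps the orientation; speed is the mean speed in m/s. With max_force (N) it stops when the force on the tool has changed by that much, and returns True; else False.
- ctrl.movej(angles): joint-space move.
- ctrl.gripper_to(opening, squeeze=None): finger opening in m; squeeze is the grip in N (None keeps the last); returns when the fingers have stopped.
- ctrl.wait(seconds).
- ctrl.ik(position, orientation): joint angles nearest the present ones, or None.
- ctrl.get_obs(): the state.
- ctrl.read_camera(name): name is "side" or "top" or "wrist"; returns a dict with "img" (420x560x3 uint8, red, green, blue), "range_z" (420x560 float32, m along the optical axis (not along the pixel's ray), 0 where there is no reading), "K" (3x3 intrinsics, pixels), "k1" (the pictures are not rectified: a ray, as slopes to the right and down, at radius r is drawn at 1 + k1 r^2 times it, then the intrinsics apply), "R" (3x3) and "t" (3): a world point X has camera coordinates R X + t; the wrist camera has in their place "hand_eye" (4x4, takes a point from camera to tool coordinates, whose origin is the TCP and whose axes are the flange's). Camera axes: x right, y down, z forward; pixel columns grow to the right and rows downward; lengths in m; the calibration is good to about 2 mm. A picture is of the moment at which its call begins: read the wrist's pose just before it.
A pose or a line that the arm cannot do raises ctrl.Unreachable and nothing moves.
- ctrl.sign_off(): hands the job in, once; it reports no verdict.
The state is a dict: "t": time; "qpos": joint angles; "joint_vel": joint speeds; "joint_torque": joint torques, N m; "position": TCP position; "tool_rot": TCP orientation; "contact_force": force on the tool from outside, world axes, zero at the start; "torque": the same for the moment, N m; "finger_gap": finger opening in m.
Only numpy, scipy, OpenCV 4.12 (cv2) and the standard library are available. Lean on these libraries where they do the work, as an engineer would, in place of code of your own. Each camera call takes 0.05 s, during which the arm holds its last target. There are 200 camera calls.

### The job

Close the open tub with the three small bottles in it: draw the bottom lid out of the mouth of the lid dispenser, so that the rest of the stack drops all the way down and level on the rail without being lifted or pulled out (if it hangs askew, press it down from the top), then lower that lid on to the tub (do not drop it) so that it sits level and fully down over the rim all round. Keep the tub upright and leave the other tubs, the jar and the tweezers where they are.

Things in the scene. Friction and masses are not known exactly. Their poses are not given: they have to be found in the camera images.
- dispenser: Gravity lid dispenser, fixed. Origin: on the table under the stack; x from its mouth to its back, y across. Foot plate 250 x 90 mm, 6 mm thick; on it a rail 34 mm wide, top at z = 30 mm, carries the lids, which overhang it 13 mm each side. Clear shaft, 114 x 64 mm inside, centred on the origin, walls 2.5 mm, open top at z = 150 mm; back and rear half of the sides (x > -12 mm) reach the foot.
- mouth (a point): Middle of the mouth: front face of the shaft, at rail height (z = 30 mm), axes as the dispenser's. Shaft front lips (y 16 to 34 mm, both sides) and the front 47 mm of its sides end 27 mm above the rail. Below are finger cut-outs: fingers tilted about 45 degrees from the mouth side can pinch the bottom lid's long sides at its front corners. The lips hold the upper lids back.
- rail_stop (a point): Outer end of the rail, 118.5 mm before the mouth: on the rail's top, at the inner face of the end stop, which is 3 mm thick, 34 mm wide and 6 mm high. A lid drawn against the stop is clear of the stack and rests on the rail alone.
- lid_a_mid (a point): The bottom lid of the stack at the start, the one to use. Plastic, open below: 108 (x) x 60 (y) x 20 mm, 40 g, flat 3 mm top, skirt walls 2.5 mm, hollow 103 x 55 mm, 17 mm deep. Lies top up along the dispenser's x, its front end 54 mm (give or take 3) before the dispenser's origin. All five lids are alike. Point: centre, half-way up (10 mm above the skirt's lower edge).
- lid_b_mid (a point): The second lid from below; it must drop flat on to the rail (point then 40 mm above the table). A stiff stack may hang askew in the shaft, front end about 10 mm high; a light press (under 10 N) on the front half of the top lid, through the open top, sends it down. Same moulding as lid_a. Point: centre of the lid, half-way up (10 mm above the lower edge of its skirt).
- lid_c_mid (a point): The third lid from below. Same moulding as lid_a. Point: centre of the lid, half-way up (10 mm above the lower edge of its skirt).
- lid_d_mid (a point): The fourth lid from below. Same moulding as lid_a. Point: centre of the lid, half-way up (10 mm above the lower edge of its skirt).
- lid_e_mid (a point): The top lid of the stack. Same moulding as lid_a. Point: centre of the lid, half-way up (10 mm above the lower edge of its skirt).
- tub: Open tub, loose, 0.22 kg: milky plastic, three small amber bottles in it. Origin: centre of its underside, x along its length. Body 92 x 45 mm, rim at 62 mm; a band under the rim (z 53 to 59 mm) measures 98.5 x 51 mm. A lid goes over it with 2 mm play each side, either way round; fully down its top rests on the rim and the lid's centre is 55 mm above the tub's underside.
- tub_closed: A tub of the same kind with its lid already on, loose, 65 mm high. Origin: centre of its underside. Leave alone.
- tub_round: A round tub with lid, 104 mm across, 87 mm high, loose. Origin: centre of its underside. Leave alone.
- jar: A square clear jar 72 mm wide with a white screw cap, 119 mm high, loose. Origin: centre of its underside. Leave alone.
- tweezers: Steel tweezers 160 mm long, loose, lying on a white work board 10 mm thick. Origin: centre of the underside. Leave alone.
Things that resemble listed ones, but are neither listed nor needed, are in the scene too. Leave any orange look-alike of the part that bears lid_e_mid alone. What is shaped like the tub but yellow is not meant.

How it is judged:
By the outcome, as a careful person would: the job done as asked, in the order asked, and still so for the second after the job is handed in, with the robot touching nothing.
It also fails if it takes over 64 s, if anything falls off the work surface, if the arm or the gripper's body presses on something with over 40 N, if the wrist force passes 120 N, or if a joint passes its speed limit or range.

## Working session

There is one attempt and no reset: what is moved stays moved. The work goes in short steps, each a Python script; the robot and the scene stay as the last script left them, time stands still between calls to the robot, and variables do not carry over. Pictures are saved under pics/ and viewed, about 8 in all and at most 12, crops included, and the job is handed in when it is done.

```bash
ls; mkdir -p pics; cat > h.py <<'E'
import numpy as np, cv2
from scipy.spatial.transform import Rotation as Ro
from cell import ctrl
def RT(o): return Ro.from_euler('xyz',o,degrees=True).as_matrix()
def cloud(c, pose=None):
    """world xyz for every pixel (NaN without reading)"""
    h,w=c['range_z'].shape; K=np.array(c['K'],float)
    u,v=np.meshgrid(np.arange(w),np.arange(h))
    d=np.array([c['k1'],0,0,0,0],float)
    s=cv2.undistortPoints(np.stack([u,v],-1).reshape(-1,1,2).astype(float),K,d).reshape(h,w,2)
    z=c['range_z'].astype(float).copy(); z[z==0]=np.nan
    P=np.dstack([s*z[...,None],z])
    if 'R' in c and c['R'] is not None: return (P-np.array(c['t']))@np.array(c['R'])
    H=np.array(c['hand_eye']); p,R=pose
    return (P@H[:3,:3].T+H[:3,3])@R.T+p
def save(n,img): cv2.imwrite('pics/'+n,cv2.cvtColor(np.ascontiguousarray(img),cv2.COLOR_RGB2BGR))
E
python3 - <<'E'
from h import *
o=ctrl.get_obs(); print({k:np.round(v,3) for k,v in o.items()})
for n in ['top','side']:
    c=ctrl.read_camera(n); np.savez(n+'.npz',**c); save(n+'0.png',c['img'])
    P=cloud(c); print(n,c['k1'],np.round(-np.array(c['R']).T@c['t'],3))
E
```

```text
pics
{'t': np.float64(0.0), 'qpos': array([-7.8599e+01,  1.4858e+01,  8.8012e+01, -1.0000e-03,  7.7235e+01,
       -1.1620e+01]), 'joint_vel': array([ 0.092,  0.046,  0.022,  0.091, -0.012,  0.082]), 'joint_torque': array([ 1.0000e-03, -4.4602e+01, -2.9057e+01, -0.0000e+00,  1.1000e-02,
        0.0000e+00]), 'position': array([ 0.215, -0.506,  0.23 ]), 'tool_rot': array([-1.79897e+02, -2.00000e-02,  2.30200e+01]), 'contact_force': array([-0.356, -0.306, -0.49 ]), 'torque': array([-0.018, -0.043, -0.003]), 'finger_gap': np.float64(0.085)}
top -0.02868638683458569 [0.39  0.024 1.204]
side -0.007575139579622871 [0.157 1.082 0.789]
```

View pics/top0.png

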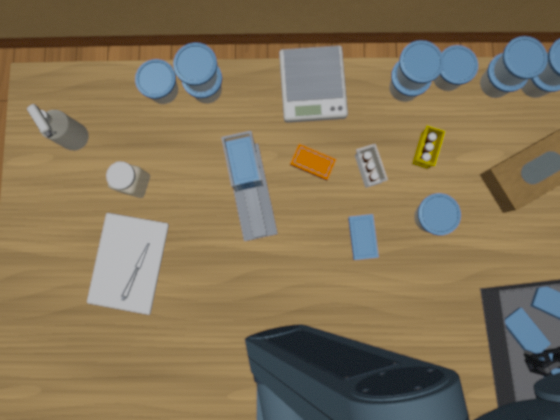

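View pics/side0.png

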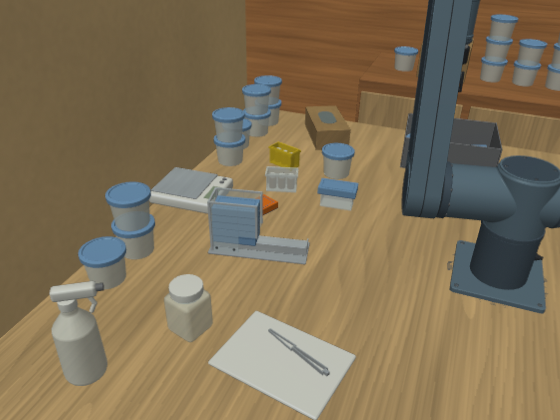

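Top view: the dispenser stack is at (242,160), its rail running to the mouth side at (260,232), towards the robot. The candidates for the tub are the milky tub with bottles (371,165), the yellow look-alike (429,147) and the closed tub (363,237). The lids are the stack at (242,160), the orange loose lid (314,162) and the blue ones in the tray at (527,330). I choose the milky tub and the stack's bottom lid.

```bash
python3 - <<'E'
from h import *
c=dict(np.load('top.npz')); P=cloud(c); img=c['img']
def show(n,m):
    q=P[m]; q=q[~np.isnan(q[:,0])]
    r=cv2.minAreaRect((q[:,:2]*1000).astype(np.float32)); print(n,len(q),np.round(r[0],1),np.round(r[1],1),round(r[2],1),'z',np.round(np.percentile(q[:,2],[5,50,95])*1000,1))
u,v=np.meshgrid(np.arange(560),np.arange(420))
def box(a,b,c_,d): return (u>=a)&(u<=b)&(v>=c_)&(v<=d)
hsv=cv2.cvtColor(img,cv2.COLOR_RGB2HSV)
blue=(hsv[...,0]>95)&(hsv[...,0]<120)&(hsv[...,1]>110)
B=box(212,282,125,245)
Z=P[...,2]
show('blue stack',B&blue)
for lo,hi in [(.003,.012),(.02,.04),(.09,.14),(.14,.17)]: show(f'disp {lo}',B&(Z>lo)&(Z<hi))
T=box(350,392,138,192); 
for lo,hi in [(.045,.055),(.055,.075)]: show('tub',T&(Z>lo)&(Z<hi))
show('closed',box(340,385,205,265)&blue)
for v0 in range(130,245,8): print(v0,np.round(Z[v0,216:282:4]*1000).tolist())
cr=img[120:250,205:405]; save('crop.png',cv2.resize(cr,None,fx=4,fy=4,interpolation=cv2.INTER_CUBIC))
E
```

```text
blue stack 28 [579.8 120.4] [ 1.9 22.3] 12.6 z [ 62.7  80.1 101.8]
disp 0.003 1801 [595.8 129.4] [190.  324.5] 89.7 z [3.2 5.4 9.5]
disp 0.02 666 [573.9 110.5] [241.8  45.4] 6.1 z [26.3 30.3 35.3]
disp 0.09 1329 [631.8 128.5] [118.9  72.1] 11.8 z [112.2 130.2 134.1]
disp 0.14 306 [633.8 129.2] [122.7  71.7] 11.8 z [143.6 150.1 153.6]
tub 181 [ 632.3 -196.8] [92.8 51.4] 18.0 z [45.8 49.2 53.7]
tub 300 [ 635.1 -195.5] [98.4 52.2] 16.6 z [56.2 60.7 64.9]Traceback (most recent call last):
  File "<stdin>", line 16, in <module>
  File "<stdin>", line 5, in show
    return _quantile_unchecked(
        a, q, axis, out, overwrite_input, method, keepdims, weights)
    return _ureduce(a,
                    func=_quantile_ureduce_func,
    ...<5 lines>...
                    overwrite_input=overwrite_input,
                    method=method)
    r = func(a, **kwargs)
    result = _quantile(arr,
                       quantiles=q,
    ...<2 lines>...
                       out=out,
                       weights=wgt)
    slices_having_nans = np.isnan(arr[-1, ...])
                                  ~~~^^^^^^^^^
IndexError: index -1 is out of bounds for axis 0 with size 0
```

```bash
python3 - <<'E'
from h import *
dn=[180,0,12]
c=ctrl.read_camera('wrist'); H=np.array(c['hand_eye']); print(np.round(H,3), np.round(c['K'],0).tolist(),c['k1'])
th=np.radians(11.8); ex=np.array([np.cos(th),np.sin(th),0]); O=np.array([.632,.1287,0])
for flip in (0,180):
    for p in ([.5,0,.25],):
        R=RT([180,-45,11.8])@RT([0,0,flip]); e=Ro.from_matrix(R).as_euler('xyz',degrees=True)
        g=O+ex*-.055+[0,0,.030]; tcp=g+R[:,2]*.019
        for d in (0,-.13):print(flip,np.round(e,1),np.round(tcp+ex*d,3),np.round(ctrl.ik((tcp+ex*d).tolist(),e.tolist()) or [0],1))
def look(name,xy,yaw,z):
    # camera centre above xy
    R=RT([180,0,yaw]); t=R@H[:3,3]; p=np.array([xy[0]-t[0],xy[1]-t[1],z])
    ctrl.goto(p.tolist(),[180,0,yaw]); ctrl.wait(.3)
    o=ctrl.get_obs(); c=ctrl.read_camera('wrist')
    c['P']=cloud(c,(np.array(o['position']),RT(o['tool_rot']))); np.savez(name+'.npz',**c); save(name+'.png',c['img']); print(name,o['t'],o['position'],o['tool_rot'])
look('wt',(.635,-.195),17,.28)
look('wd',(.58,.117),12,.36)
E
```

```text
[[-0.001 -0.962 -0.272  0.069]
 [ 1.    -0.001 -0.    -0.001]
 [-0.    -0.272  0.962 -0.143]
 [ 0.     0.     0.     1.   ]] [[369.0, 0.0, 286.0], [0.0, 369.0, 208.0], [0.0, 0.0, 1.0]] -0.03212524317907444Traceback (most recent call last):
  File "<stdin>", line 9, in <module>
ValueError: The truth value of an array with more than one element is ambiguous. Use a.any() or a.all()
```

```bash
cat >> h.py <<'E'
def look(name,xy,yaw,z,zt=.06):
    """wrist picture with the optical axis through (xy, zt)"""
    off=.069-.2826*(z+.143-zt); R=RT([180,0,yaw]); p=np.array([*xy,0])-R[:,0]*off; p[2]=z
    ctrl.goto(p.tolist(),[180,0,yaw]); return snap(name)
def snap(name):
    ctrl.wait(.3); o=ctrl.get_obs(); c=ctrl.read_camera('wrist')
    c['P']=cloud(c,(np.array(o['position']),RT(o['tool_rot']))); np.savez(name+'.npz',**c); save(name+'.png',c['img'])
    print(name,round(float(o['t']),2),np.round(o['position'],4),np.round(o['tool_rot'],2)); return c
def rect(n,P,m):
    q=P[m]; q=q[~np.isnan(q[:,0])]
    if len(q)<10: print(n,len(q)); return
    r=cv2.minAreaRect((q[:,:2]*1000).astype(np.float32)); print(n,len(q),np.round(r[0],1),np.round(r[1],1),round(r[2],2),'z',np.round(np.percentile(q[:,2],[5,50,95])*1000,1))
E
python3 - <<'E'
from h import *
th=np.radians(11.8); ex=np.array([np.cos(th),np.sin(th),0]); O=np.array([.632,.1287,0])
look('wt',(.635,-.195),17,.28)
look('wd',(.59,.12),12,.36)
for flip in (0,180):
    R=RT([180,-45,11.8])@RT([0,0,flip]); e=Ro.from_matrix(R).as_euler('xyz',degrees=True)
    tcp=O+ex*-.055+[0,0,.030]+R[:,2]*.019
    for d in (0,-.13):
        q=ctrl.ik((tcp+ex*d).tolist(),e.tolist()); print(flip,np.round(e,1),np.round(tcp+ex*d,3),q if q is None else np.round(q,1))
a=cv2.imread('pics/wt.png');b=cv2.imread('pics/wd.png')
cv2.imwrite('pics/w2.png',np.hstack([cv2.resize(a,(400,300)),cv2.resize(b,(400,300))]))
cv2.imwrite('pics/wdc.png',cv2.resize(b,(800,600)))
E
```

```text
wt 2.46 [ 0.6668 -0.1859  0.2801] [180.     0.    16.94]
wd 4.05 [0.6452 0.1306 0.3596] [-1.800e+02  4.000e-02  1.191e+01]
0 [180.  -45.   11.8] [0.591 0.12  0.017] [ -7.   28.8 132.8 151.   28.  -77.4]
0 [180.  -45.   11.8] [0.464 0.094 0.017] None
180 [-180.    45.  -168.2] [0.591 0.12  0.017] [ -7.   28.8 132.8 151.   28.  102.6]
180 [-180.    45.  -168.2] [0.464 0.094 0.017] None
```

View pics/w2.png

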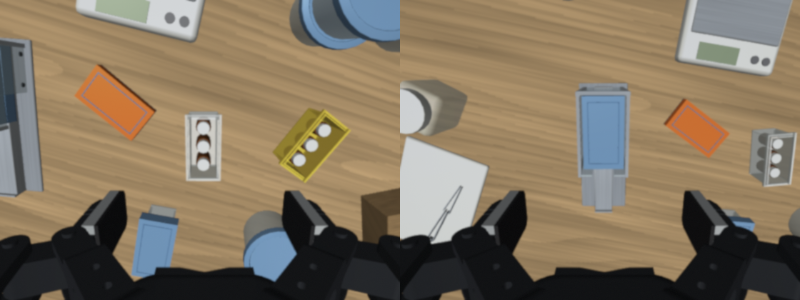

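Left half: the milky tub with three bottles at (203,147), the yellow one at (312,145). Right half: the stack at (603,130), with the rail to (603,205). The choice is confirmed. A 45° grasp leaves little reach for the draw, so I scan tilts and refine the poses.

```bash
python3 - <<'E'
from h import *
th=np.radians(11.8); ex=np.array([np.cos(th),np.sin(th),0]); O=np.array([.632,.1287,0])
for a in (35,40,45,50,55,60):
  for flip in (0,180):
    R=RT([180,-(90-a),11.8])@RT([0,0,flip]); e=Ro.from_matrix(R).as_euler('xyz',degrees=True).tolist()
    s=[]
    for d in range(0,131,10):
        q=ctrl.ik((O+ex*(-.055-d/1000)+[0,0,.03]+R[:,2]*.019).tolist(),e)
        s.append('--' if q is None else '/'.join(str(int(round(x))) for x in q))
    print(a,flip,s[0],s[3],s[6],s[9],s[-1])
for n in ('wt','wd'):
    c=dict(np.load(n+'.npz')); P=c['P']; Z=P[...,2]; X=P[...,0];Y=P[...,1]
    if n=='wt':
        T=(abs(X-.635)<.07)&(abs(Y+.195)<.055)
        for lo,hi in ((.05,.07),(.056,.066)): rect('tub',P,T&(Z>lo)&(Z<hi))
    else:
        D=(abs(X-.58)<.16)&(abs(Y-.117)<.08)
        rect('shafttop',P,D&(Z>.142)&(Z<.158)); rect('top lid',P,D&(Z>.12)&(Z<.137)); rect('rail',P,D&(Z>.026)&(Z<.034)); rect('stop+',P,D&(Z>.0335)&(Z<.045)); rect('foot',P,D&(Z>.0045)&(Z<.009))
        hsv=cv2.cvtColor(c['img'],cv2.COLOR_RGB2HSV); b=(hsv[...,0]>95)&(hsv[...,0]<120)&(hsv[...,1]>90)
        rect('blue lid',P,D&b&(Z>.12)&(Z<.137))
E
```

```text
35 0 -9/36/138/157/50/-88 -12/37/143/156/55/-90 -15/38/147/155/60/-93 -- --
35 180 -9/36/138/157/50/92 -12/37/143/156/55/90 -15/38/147/155/60/87 -- --
40 0 -8/32/136/155/39/-83 -10/32/140/155/43/-86 -13/32/144/154/47/-88 -- --
40 180 -8/32/136/155/39/97 -10/32/140/155/43/94 -13/32/144/154/47/92 -- --
45 0 -7/29/133/151/28/-77 -9/28/137/151/31/-80 -11/27/141/151/35/-82 -14/27/146/151/39/-85 --
45 180 -7/29/133/151/28/103 -9/28/137/151/31/100 -11/27/141/151/35/98 -14/27/146/151/39/95 --
50 0 -6/26/129/141/18/-67 -8/25/133/143/21/-70 -9/24/138/145/24/-73 -12/23/142/145/27/-77 -16/22/148/145/31/-81
50 180 -6/26/129/141/18/113 -8/25/133/143/21/110 -9/24/138/145/24/107 -12/23/142/145/27/103 -16/22/148/145/31/99
55 0 -- -- -8/22/134/129/14/-56 -10/20/138/132/17/-62 -13/19/144/135/20/-68
55 180 -- -- -8/22/134/129/14/124 -10/20/138/132/17/118 -13/19/144/135/20/112
60 0 -- -- -- -- --
60 180 -- -- -- -- --
tub 1880 [ 634.1 -192.9] [98.8 51. ] 16.88 z [50.9 59.7 62.9]
tub 1636 [ 634. -193.] [98.7 51. ] 16.88 z [57.8 60.2 63. ]
shafttop 1721 [632.1 131.3] [120.2  72.2] 11.9 z [147.1 150.1 151.4]
top lid 6345 [632.4 131.1] [118.9  72.5] 11.88 z [128.3 130.1 131.7]
rail 1516 [574.1 116.8] [239.   64.3] 11.89 z [28.7 30.1 31.6]
stop+ 72 [565.4 140.4] [242.8  32.6] 23.2 z [34.3 36.  37.6]
foot 1852 [574.9 119. ] [247.3  89.9] 11.81 z [4.9 6.2 7.6]
blue lid 5633 [631.2 129.9] [106.5  58.5] 12.11 z [128.9 130.2 131.5]
```

```bash
python3 - <<'E'
from h import *
s=cv2.imread('pics/side0.png')[175:275,190:325]; w=cv2.imread('pics/wd.png')[105:305,240:330]
cv2.imwrite('pics/c1.png',np.hstack([cv2.resize(s,(540,400),interpolation=2),cv2.resize(w,(180,400),interpolation=2)]))
E
```

```text
(no output)
```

View pics/c1.png

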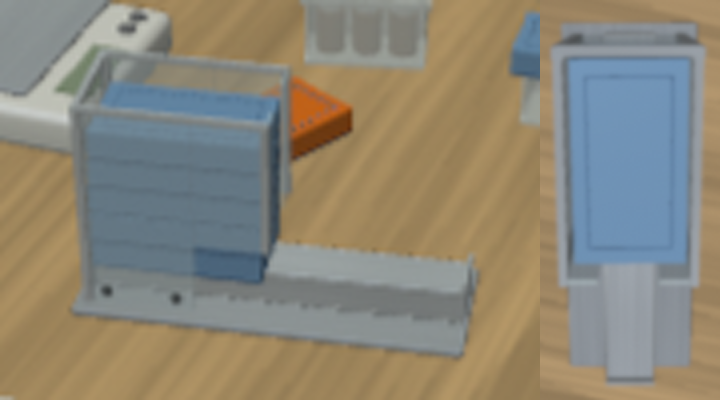

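Side crop: the dark-blue bottom lid's front shows under the lip, flush with the stack (it sits square, 5 lids). I take a 50° tilt, which reaches the full draw.

```bash
cat >> h.py <<'E'
YD=11.88; O=np.array([.6321,.1303,0]); RD=RT([0,0,YD]); ex,ey=RD[:,0],RD[:,1]
TILT=[180,-40,YD]; RTl=RT(TILT)
def tcp_tilt(gx,gz,gy=0): return O+RD@np.array([gx,gy,gz])+RTl[:,2]*.019
def st(m=''):
    o=ctrl.get_obs(); f=RD.T@o['contact_force']; print(m,'t',round(float(o['t']),2),'disp xyz',np.round(1000*RD.T@(o['position']-O),1),'F(disp)',np.round(f,2),'M',np.round(o['torque'],2),'gap',round(1000*float(o['finger_gap']),1)); return o
E
python3 - <<'E'
from h import *
T0=tcp_tilt(-.060,.035)
for d in (0,60,110,118,122,125): print(d,ctrl.ik((T0-ex*d/1000).tolist(),TILT) is not None)
pre=T0-RTl[:,2]*.15
for b in (.15,.2,.25):
    q=ctrl.ik((T0-RTl[:,2]*b).tolist(),TILT); print(b,q if q is None else np.round(q,1))
hi=T0-RTl[:,2]*.12+[0,0,.12]; q=ctrl.ik(hi.tolist(),TILT); print('hi',hi,q if q is None else np.round(q,1)); print(np.round(ctrl.get_obs()['qpos'],1))
E
```

```text
0 True
60 True
110 True
118 True
122 True
125 True
0.15 [-1.260e+01 -1.000e-01  1.364e+02  6.820e+01  1.670e+01  3.500e+00]
0.2 [-16.1  -9.7 136.6  47.8  24.   22.7]
0.25 [-20.8 -19.4 135.7  37.8  34.5  31.3]
hi [0.50985416 0.10458332 0.23237049] [-10.9  -8.8 125.7  30.9  29.   44.6]
[ 1.8 24.2 57.1 -0.  98.7 79.8]
```

```bash
python3 - <<'E'
from h import *
T0=tcp_tilt(-.060,.035)
for dz in (0,30,60,100,150,200):
    s=[]
    for d in (0,30,60,90,125):
        q=ctrl.ik((T0-ex*d/1000+[0,0,dz/1000]).tolist(),TILT); s.append('--' if q is None else '/'.join(str(int(round(x))) for x in q))
    print(dz,s)
E
```

```text
0 ['-6/26/130/140/18/-66', '-8/24/134/142/20/-69', '-10/23/138/143/23/-72', '-12/22/142/144/26/-75', '-16/21/147/144/30/-79']
30 ['-6/21/129/127/14/-51', '-8/19/133/130/16/-56', '-10/17/137/132/18/-60', '-12/16/141/132/21/-63', '-16/13/146/131/23/-66']
60 ['--', '-8/15/132/110/13/-35', '-10/12/136/112/15/-40', '-12/10/139/113/16/-43', '-16/7/144/112/19/-45']
100 ['--', '-8/9/129/75/13/0', '-10/6/133/78/14/-5', '-12/3/137/80/15/-8', '-16/-1/141/79/18/-10']
150 ['-6/6/122/42/17/36', '-8/3/126/45/18/32', '-10/0/129/47/19/28', '-12/-4/133/48/20/25', '-16/-9/136/49/23/22']
200 ['-6/1/118/29/24/50', '-8/-2/122/31/25/47', '-10/-6/125/32/26/44', '-12/-9/128/34/28/41', '-16/-14/132/35/31/37']
```

```bash
python3 - <<'E'
from h import *
T0=tcp_tilt(-.060,.035)
ctrl.gripper_to(.085,30)
ctrl.goto((T0-ex*.09+[0,0,.2]).tolist(),TILT); st('hi')
print(ctrl.move_linear((T0-ex*.09).tolist(),speed=.1,max_force=15)); st('low')
print(ctrl.move_linear(T0.tolist(),speed=.08,max_force=8)); st('in')
c=ctrl.read_camera('side'); save('s1.png',cv2.resize(c['img'][150:300,180:400],(660,450)))
E
```

```text
hi t 5.45 disp xyz [-136.1   -0.6  222.4] F(disp) [ 0.75 -0.91  0.31] M [-0.03  0.28 -0.04] gap 85.1
False
low t 8.09 disp xyz [-137.7   -0.    20.7] F(disp) [ 0.83 -0.37  0.61] M [-0.05  0.29 -0.04] gap 85.0
False
in t 9.37 disp xyz [-48.5   0.1  20.1] F(disp) [-0.65 -0.74 -0.39] M [-0.11  0.29  0.02] gap 85.2
```

View pics/s1.png

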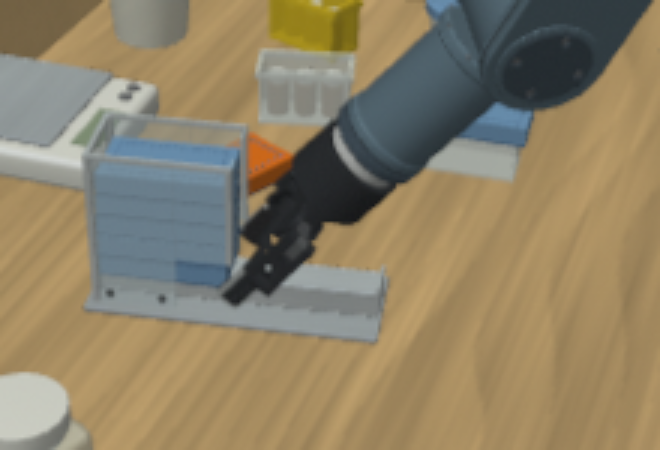

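The fingers straddle the lid's front at (245,290), with the body clear of the shaft. Closing.

```bash
python3 - <<'E'
from h import *
a=st('before'); ctrl.gripper_to(.062,20); st('62'); ctrl.gripper_to(.05,20); ctrl.wait(.2); b=st('closed')
print('dF',np.round(RD.T@(b['contact_force']-a['contact_force']),2))
E
```

```text
before t 9.42 disp xyz [-48.4   0.   20.2] F(disp) [ 0.24 -0.16  0.91] M [-0.09  0.22 -0.03] gap 85.2
62 t 9.78 disp xyz [-47.9  -0.   20.4] F(disp) [ 0.38  0.05 -0.64] M [-0.05  0.31  0.04] gap 62.4
closed t 10.19 disp xyz [-47.8  -0.   20.6] F(disp) [-2.85 -0.57  4.02] M [-0.14  0.18 -0.11] gap 59.2
dF [-3.09 -0.41  3.11]
```

```bash
python3 - <<'E'
from h import *
ctrl.gripper_to(.05,40); o=st('grip'); p=np.array(o['position'])
T=tcp_tilt(-.060,.035)
print(ctrl.move_linear((T-ex*.02).tolist(),speed=.03,max_force=25)); st('20')
print(ctrl.move_linear((T-ex*.127).tolist(),speed=.05,max_force=25)); st('end')
c=ctrl.read_camera('side'); save('s2.png',cv2.resize(c['img'][150:300,180:400],(660,450)))
E
```

```text
grip t 10.41 disp xyz [-47.7   0.   20.7] F(disp) [-2.97 -0.91  4.59] M [-0.12  0.13 -0.07] gap 58.4
False
20 t 11.22 disp xyz [-67.8  -0.   20.7] F(disp) [-0.36  0.34  7.04] M [-0.02 -0.32 -0.05] gap 58.4
False
end t 13.52 disp xyz [-172.9   -0.2   21.3] F(disp) [16.32  3.38 -3.36] M [ 0.68 -1.05  0.46] gap 58.2
```

View pics/s2.png

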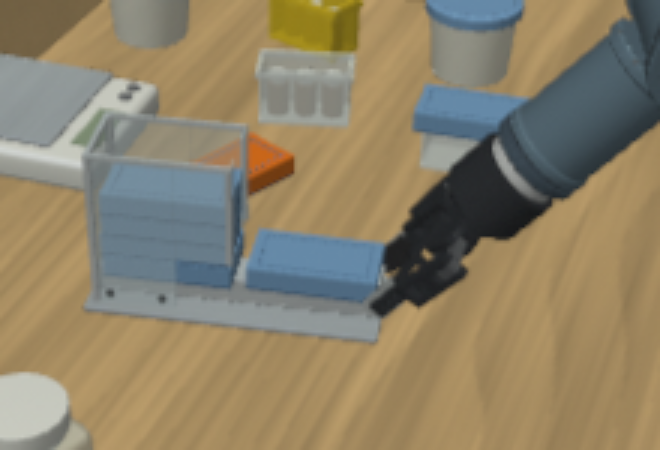

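The lid is drawn to the stop (front end at about (385,270)) and the stack has dropped. I release, rise and check level.

```bash
cat > chk.py <<'E'
from h import *
def stack(c):
    P=c['P']; q=(P-O)@RD; hsv=cv2.cvtColor(c['img'],cv2.COLOR_RGB2HSV); b=(hsv[...,0]>95)&(hsv[...,0]<120)&(hsv[...,1]>90)
    for n,x0,x1,zl,zh in (('stack',-.06,.06,.095,.14),('drawn',-.19,-.062,.042,.062)):
        m=b&(q[...,0]>x0)&(q[...,0]<x1)&(abs(q[...,1])<.035)&(q[...,2]>zl)&(q[...,2]<zh); s=q[m]
        if len(s)<20: print(n,len(s)); continue
        A=np.c_[s[:,:2],np.ones(len(s))]; k=np.linalg.lstsq(A,s[:,2],rcond=None)[0]
        print(n,'slope mm per 100mm',np.round(k[:2]*100,2),'z0',round(1000*np.median(s[:,2]),1)); rect(n+' disp',q,m)
E
python3 - <<'E'
from chk import *
T=tcp_tilt(-.060,.035)-ex*.1252
ctrl.move_linear((T+ex*.002).tolist(),speed=.03); ctrl.gripper_to(.085); st('rel')
ctrl.move_linear((T+[0,0,.20]).tolist(),speed=.12); st('up')
c=look('wd2',(.57,.117),YD,.30); stack(c)
E
```

```text
rel t 14.23 disp xyz [-172.     0.3   19.8] F(disp) [-0.51 -0.46  0.45] M [-0.15  0.28 -0.  ] gap 85.0
up t 16.88 disp xyz [-1.731e+02  1.000e-01  2.201e+02] F(disp) [-0.97 -0.23 -0.14] M [-0.05  0.28  0.03] gap 84.4
wd2 18.17 [0.6077 0.1247 0.3006] [-1.800e+02 -5.000e-02  1.185e+01]
stack slope mm per 100mm [0.23 0.03] z0 110.3
stack disp 7500 [-4.6 -0.9] [ 58.4 109.6] 89.98 z [109.  110.3 111.5]
drawn slope mm per 100mm [-0.05  0.06] z0 50.2
drawn disp 3754 [-125.7    0.6] [ 57.2 101.9] 89.27 z [48.9 50.2 51.4]
```

View pics/wd2.png

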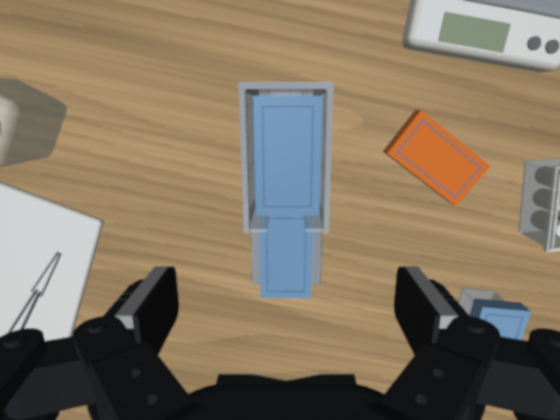

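Picture: the stack (285,150) sits level, its top at 110.3 mm (4×20 above the rail, slope about 0.2 mm per 100 mm). The drawn lid (285,260) is on the rail against the stop. No press is needed. I measure the tub and lid once more with the wrist flipped, to cancel hand-eye bias, then grasp from above.

```bash
python3 - <<'E'
from chk import *
c=look('wt2',(.634,-.194),16.9-180,.28); P=c['P']; X,Y,Z=P[...,0],P[...,1],P[...,2]
T=(abs(X-.635)<.07)&(abs(Y+.195)<.055); rect('tub',P,T&(Z>.056)&(Z<.066)); rect('tub',P,T&(Z>.05)&(Z<.07))
xy=(O+ex*-.124)[:2]; c=look('wd3',xy,YD-180,.28); stack(c)
E
```

```text
wt2 21.66 [ 0.6019 -0.2037  0.28  ] [-180.      0.   -163.09]
tub 1623 [ 633.3 -194.3] [98.7 51. ] 16.78 z [57.9 60.2 63. ]
tub 1825 [ 633.3 -194.3] [98.7 51. ] 16.78 z [50.9 59.8 62.9]
wd3 23.24 [0.4783 0.0972 0.2798] [ 1.8000e+02 -2.0000e-02 -1.6819e+02]
stack slope mm per 100mm [ 2.3  -0.13] z0 110.1
stack disp 4760 [-7.  -1.2] [102.9  58. ] 0.22 z [108.5 110.1 111.3]
drawn slope mm per 100mm [0.04 0.15] z0 50.1
drawn disp 5281 [-124.6    0.2] [ 56.7 106.1] 89.57 z [48.8 50.1 51.3]
```

```bash
python3 - <<'E'
from h import *
DN=[180,0,YD-180]; G=O+RD@np.array([-.1242,.0003,.016])
ctrl.move_linear((G+[0,0,.08]).tolist(),speed=.15,frame=DN); 
print(ctrl.move_linear(G.tolist(),speed=.08,max_force=8)); a=st('down')
ctrl.gripper_to(.05,30); ctrl.wait(.2); b=st('grip')
print(ctrl.move_linear((G+[0,0,.01]).tolist(),speed=.03,max_force=15)); st('lift10')
ctrl.move_linear((G+[0,0,.17]).tolist(),speed=.15); st('up')
c=ctrl.read_camera('side'); save('s3.png',cv2.resize(c['img'][100:300,150:430],(700,500)))
E
```

```text
False
down t 25.84 disp xyz [-123.7    0.2   16.5] F(disp) [ 0.12 -0.2   0.48] M [-0.01  0.07 -0.01] gap 85.2
grip t 26.39 disp xyz [-123.8    0.2   16.6] F(disp) [-0.62 -0.39  5.87] M [-0.12  0.13  0.06] gap 59.8
False
lift10 t 26.88 disp xyz [-124.4    0.4   26. ] F(disp) [-0.76  0.58 -0.81] M [ 0.02 -0.04 -0.01] gap 60.1
up t 28.09 disp xyz [-124.9    0.4  185. ] F(disp) [-0.56 -0.73  0.09] M [ 0.02  0.   -0.02] gap 59.8
```

View pics/s3.png

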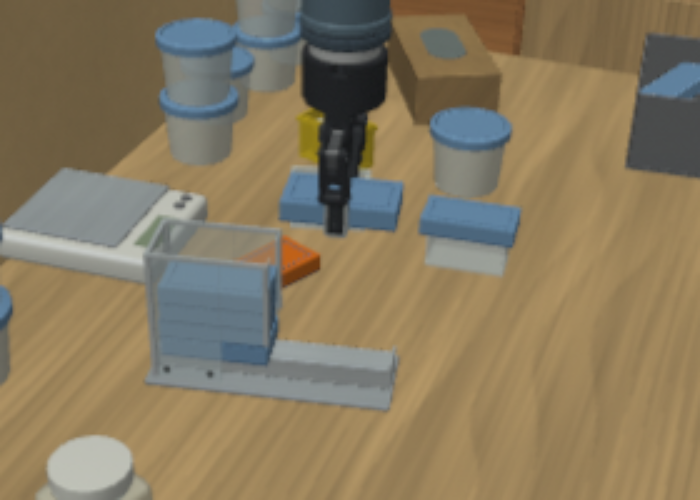

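The lid is held level at (340,200). Carrying it to the tub and lowering with force watched.

```bash
python3 - <<'E'
from h import *
F=[180,0,16.85-180]; C=np.array([.63365,-.19365,0])
ctrl.goto((C+[0,0,.14]).tolist(),F)
ctrl.move_linear((C+[0,0,.060]).tolist(),speed=.1); ctrl.wait(.2); st('above')
o=ctrl.get_obs(); print(np.round(o['position'],4),np.round(o['tool_rot'],2))
print(ctrl.move_linear((C+[0,0,.0316]).tolist(),speed=.02,max_force=6)); o=st('low'); print(np.round(o['position'],4),np.round(o['contact_force'],2))
c=ctrl.read_camera('side'); save('s4.png',cv2.resize(c['img'][110:230,240:400],(640,480)))
E
```

```text
above t 30.53 disp xyz [ -64.8 -317.7   60.9] F(disp) [-0.64 -0.99 -0.51] M [0.   0.04 0.04] gap 59.5
[ 0.6341 -0.1939  0.0609] [-1.7994e+02  7.0000e-02 -1.6316e+02]
False
low t 32.1 disp xyz [ -65.1 -317.4   31.7] F(disp) [-0.15  0.47  0.37] M [-0.04  0.01  0.02] gap 59.6
[ 0.6338 -0.1937  0.0317] [-0.24  0.43  0.37]
```

View pics/s4.png

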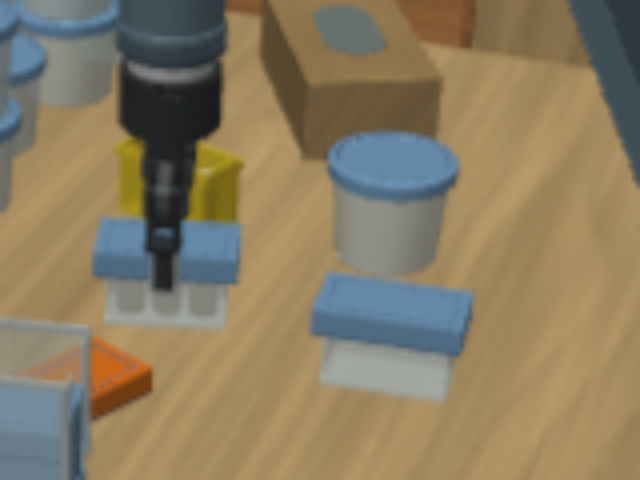

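The lid is over the tub (165,250) like the closed tub's. I lower until the rim is felt, then release.

```bash
python3 - <<'E'
from chk import *
C=np.array([.63365,-.19365,0])
print(ctrl.move_linear((C+[0,0,.0275]).tolist(),speed=.01,max_force=5)); st('rim')
ctrl.gripper_to(.075); ctrl.gripper_to(.085); ctrl.wait(.2); st('open')
ctrl.move_linear((C+[0,0,.15]).tolist(),speed=.1)
c=look('wt4',(.634,-.194),16.9,.28); P=c['P']; X,Y,Z=P[...,0],P[...,1],P[...,2]
hsv=cv2.cvtColor(c['img'],cv2.COLOR_RGB2HSV); b=(hsv[...,0]>95)&(hsv[...,0]<120)&(hsv[...,1]>90)
m=b&(abs(X-.634)<.07)&(abs(Y+.194)<.055)&(Z>.055)&(Z<.09); rect('lid',P,m)
q=(P[m]-[.634,-.194,0])@RT([0,0,16.85]); k=np.linalg.lstsq(np.c_[q[:,:2],np.ones(len(q))],q[:,2],rcond=None)[0]; print('slope mm/100',np.round(k[:2]*100*1,4)*1,'z0',k[2])
c=look('wd5',(.60,.124),YD,.33); stack(c)
c=ctrl.read_camera('side'); save('s5.png',cv2.resize(c['img'][110:270,190:400],(790,600)))
E
```

```text
True
rim t 32.36 disp xyz [ -65.1 -317.4   31.7] F(disp) [-0.98 -0.19  4.34] M [-0.06  0.02  0.03] gap 59.6
open t 33.12 disp xyz [ -65.7 -317.    30.7] F(disp) [0.54 0.38 0.47] M [-0.03 -0.01 -0.06] gap 85.4
wt4 37.44 [ 0.6661 -0.1842  0.28  ] [-180.     0.    16.9]
lid 5684 [ 634.6 -192.8] [106.8  56.6] 16.46 z [63.9 65.1 66.4]
slope mm/100 [-0.0734  0.095 ] z0 0.06512737870093462
wd5 39.02 [0.647  0.1327 0.3297] [-1.800e+02  2.000e-02  1.179e+01]
stack slope mm per 100mm [0.22 0.15] z0 110.1
stack disp 5877 [-2.9 -1. ] [ 58.5 106.6] 89.86 z [108.9 110.1 111.4]
drawn 0
```

View pics/s5.png

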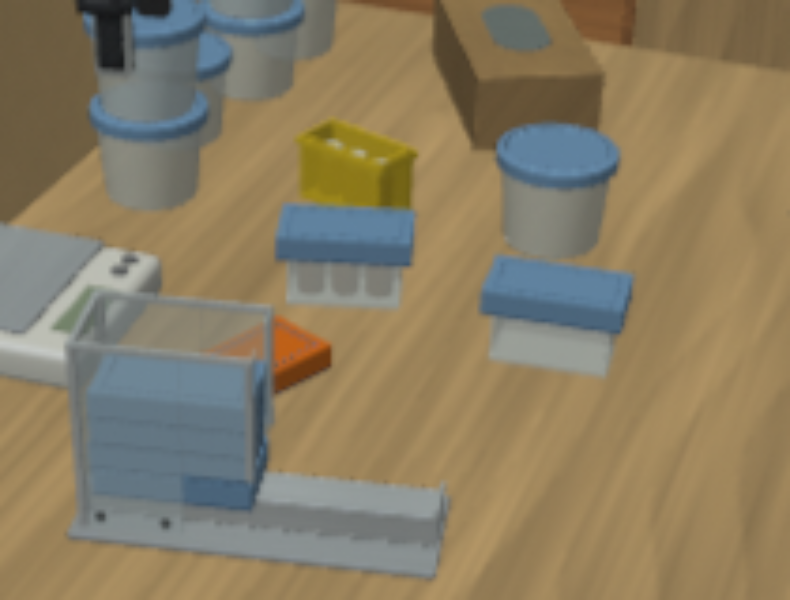

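The lid (345,235) sits fully down and level on the tub, with its top at 65.1 mm. The stack (180,430) is level at 110.1 mm. Handing in.

```bash
python3 -c "
from cell import ctrl
ctrl.sign_off(); print(ctrl.get_obs()['t'])"
```

```text
the job is handed in; nothing more can be done
the job is handed in; nothing more can be done
```

The tub is closed and the job is handed in, at about 39 s on the robot's clock (limit 64 s).

I pinched the bottom lid at its front corners with the fingers tilted 50° below horizontal and drew it along the rail to the stop. Then I re-gripped it from above, lowered it on to the tub until the rim pushed back with about 4 N, and released it.

**Last checks:**
- **Lid on the tub:** its top is at 65.1 mm (65 mm expected when fully down), with less than 0.1 mm of slope per 100 mm. Its centre and heading match the tub within about 1 mm and 0.4°.
- **Stack:** it dropped by itself, so no press was needed. Its top is at 110.1 mm (110 mm expected), with about 0.2 mm of slope per 100 mm.
- **Other things:** the last side picture shows the tub upright and nothing moved among the parts in view. The jar and tweezers were outside that crop. I did not check them at the end, but the arm never went near them.

**Disagreements:**
- **Stack slope:** one oblique view gave 2.3 mm per 100 mm. I put that down to looking through the clear wall, since both views taken straight over the stack, before and after it, gave 0.2 mm.
- **Camera positions:** the top and wrist cameras differed by about 2 mm in y. I averaged two wrist views taken half a turn apart for the tub.

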